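Find the sample case that rattles and hold it out

TASK

One of the three sealed cases on the round grey mats still has a loose steel grinding ball inside. Lift and shake the cases end to end, back and forth, to find the one that rattles, and set each silent case back upright on its own mat, centred as it stood. Hold the rattling one out level and still in the air over the middle of the round blue hand-over disc, about 15 cm above it, and finish while still holding it there; leave the bottle and the beaker alone.

Things in the scene. Friction and masses are not known exactly. Their poses are not given: they have to be found in the camera images.
- case_a: first of three identical-looking sealed cases: rigid white plastic box, blue lid, black latches on both short ends (3 mm proud). 110 mm long (its x axis), 62 mm wide (y), 66 mm high (z up); origin at the centre of its underside. Starts upright with its long axis within 0.5 rad of world x. The lid stays shut. Grip it across the 62 mm width at mid-length, from above
- case_b: second case, same size, look and axes as case_a. Any one of the three, in any place, may be the one that rattles: in it a loose 36 mm, 190 g steel ball rolls freely on a flat floor, about 31 mm either way of the middle lengthwise and 9 mm crosswise, and knocks on the ends. Nothing moves inside the other two
- case_c: third case, same size, look and axes as case_a. Each case starts centred on its own round grey mat, 140 mm across and 3 mm thick, fixed to the bench, so its underside starts at z = 3 mm. Without the ball the cases weigh 210 to 670 g, each differently: the heaviest need not be the one with the ball
- disc: round blue hand-over disc with a pale ring, 140 mm across and 6 mm thick, fixed flat on the bench ahead of the cases. Origin at the centre of its underside, on the bench (z = 0)
- bottle: small white reagent bottle with an orange cap, 52 mm across and about 115 mm high, standing to one side; a bystander to be left alone. Origin at the centre of its underside
- beaker: empty clear glass beaker, 70 mm across and 85 mm high, standing to one side; a bystander to be left alone. Origin at the centre of its underside
Mind the look-alikes: they are no part of the job. Several things have the shape of the disc; the one meant has the colours described above. What is shaped like the case_b but green is not meant.

How it is judged:
By the outcome, as a careful person would: the job done as asked, in the order asked, and still so for the second after the job is handed in, while the arm keeps its last pose, push and grip.
It also fails if it takes over 72 s, if anything falls off the work surface, if the arm or the gripper's body presses on something with over 40 N, if the wrist force passes 120 N, or if a joint passes its speed limit or range.

ROBOT

A 6-joint arm with a two-finger parallel gripper is mounted at the origin on the work surface. World frame = base frame: x ahead of the robot, y to its left, z up, the work surface at z = 0. Lengths are in m, angles in degrees, forces in N, time in s.
With the tool pointing down it reaches from about 0.35 to 0.875 m from the base axis. Payload 4.2 kg.
Tool frame: the origin (TCP) lies between the finger pads; the fingertips stand 8 mm ahead of it and the grasp point (between the pads) lies 11 mm behind it; x points along the fingers, y is the direction in which the jaws open and shut, and the axes are right-handed (so a half turn about x gives the same grasp; the last joint's range is limited). The gripper opens to 87 mm and grips with 3 to 60 N. Pads are 19 mm wide; open, the fingers measure 117 mm over their backs; the gripper's body (75 mm by 190 mm) begins 51 mm behind the grasp point.
Start: joints at [89.015, 22.042, 0.453, 0, -68.411, -14.817], TCP at [0.17, 0.601, 0.231] pointing down, gripper open.
Joint ranges: [-179.83, 179.83], [-69.29, 118.12], [-61.27, 80.66], [-181.25, 117.63], [-171.15, -9.14], [-177.46, 177.46]. Speed limits (degrees/s): [159.86, 159.86, 180, 180, 180, 180].

INTERFACE

Orientations are given as a 3x3 rotation matrix whose columns are the frame's x, y, z axes.
In Python, from station import r gives the robot as it stands. The module is installed in compiled form; this text tells all that it offers.
- The arm moves only by the tool move_arm, never from a script. Its argument "increments" is one flat list of numbers, 7 for each row, row after row: the turn, a rotation vector about the tool's x, y, z in degrees, then the shift along the tool's x, y, z in m, then the finger opening in m, from 0 to 0.087. A call has 1 to 12 rows; each row is the pose to reach, as a shift and turn from the pose commanded when the call began, along the tool's axes at that moment; what a row does not reach only later rows make up. A row lasts 1/12 s, in which the tool goes at most 41.7 mm and 7.16 degrees, less where a joint would pass 70% of its speed; a pose out of reach is approached as far as the arm can. A call with a gripper value outside its range is refused whole. The fingers move at their own pace and stop on an object; the grip force is fixed at half the most. Time passes only in rows, so rows that repeat a pose let the fingers close. It gives the time, the measured TCP pose, the force and the opening at its end, in the units of the state.
- r.sense(): the state, without advancing time (a new reading comes with each control period).
- r.capture(name): name is "side" or "top"; returns the picture (420x560x3 uint8, red, green, blue); there is no depth.
- r.calibration(name): a dict with "fx", "fy", "cx", "cy" (pixels), "rvec" (rotation vector, rad) and "tvec" (3), from world to camera coordinates, as OpenCV has them. Camera axes: x right, y down, z forward; pixel columns grow to the right and rows downward; lengths in m; the calibration is good to about 2 mm. A picture is of the moment at which its call begins. calibration takes no time and is no camera call.
- r.finish_job(): hands the job in, once; it reports no verdict.
The state is a dict: "time_s": time; "joints": joint angles; "joint_velocities": joint speeds; "effort": joint torques, N m; "tcp_pos": TCP position; "ee_rot": TCP orientation; "wrist_force": force on the tool from outside, world axes, zero at the start; "moment": the same for the moment, N m; "gripper_width": opening from 0.0 (shut) to 1.0 (fully open).
Only numpy, scipy, OpenCV 4.12 (cv2) and the standard library are available. Lean on these libraries where they do the work, as an engineer would, in place of code of your own. Each camera call takes 0.05 s, during which the arm holds its last target.

## Working session

There is one attempt and no reset: what is moved stays moved. The work goes in short steps, Python scripts to look and compute and a tool call to move; the robot and the scene stay as the last step left them, time stands still between calls to the robot, and variables do not carry over. Pictures are saved under pics/ and viewed, and the job is handed in when it is done.

Besides the shell and the picture viewer there is one more tool, called after "Emit:" by a JSON object that holds its "method" and its "body". move_arm: Moves the arm, as the interface text tells. Its arguments: {"type":"object","properties":{"increments":{"type":"array","items":{"type":"number"}}},"required":["increments"]}

```bash
mkdir -p pics; python3 - <<'E'
from station import r
import cv2
for n in("side","top"):
    cv2.imwrite(f"pics/{n}0.png",r.capture(n)[:,:,::-1]); print(n,r.calibration(n))
print(r.sense())
E
```

```text
side {'fx': 452.3002296876644, 'fy': 452.3002296876644, 'cx': 275.58174691903713, 'cy': 204.86659982006887, 'rvec': array([ 0.64501587, -2.67345893,  1.14610227]), 'tvec': array([0.51027123, 0.19066086, 0.80860404])}
top {'fx': 544.6150426414075, 'fy': 544.6150426414075, 'cx': 270.3025584272649, 'cy': 204.12861523959577, 'rvec': array([ 2.12264823, -2.17639744,  0.14876732]), 'tvec': array([-4.52355542e-04,  5.40603223e-01,  1.46219861e+00])}
{'time_s': 0.1, 'joints': array([ 8.90126267e+01,  2.20853075e+01,  3.89140992e-01, -2.47516944e-02,
       -6.84113321e+01, -1.48136148e+01]), 'joint_velocities': array([-0.06705459, -0.25120683,  0.23698374,  0.04164808, -0.0398749 ,
        0.01422337]), 'effort': array([-1.94891800e-03, -3.91687667e+01,  1.87935966e+01,  4.23203051e+00,
        1.34532506e-02, -7.30864645e-05]), 'tcp_pos': array([0.17005986, 0.60088667, 0.22959195]), 'ee_rot': array([[-4.33964205e-04, -2.72449728e-01, -9.62169921e-01],
       [-1.86897130e-03, -9.62168111e-01,  2.72450058e-01],
       [-9.99998159e-01,  1.91650154e-03, -9.16542010e-05]]), 'wrist_force': array([-0.08407543,  1.19812984, -0.52217059]), 'moment': array([-0.05281229,  0.00896095,  0.01164631]), 'gripper_width': 1.0021762716249263}
```

View pics/side0.png

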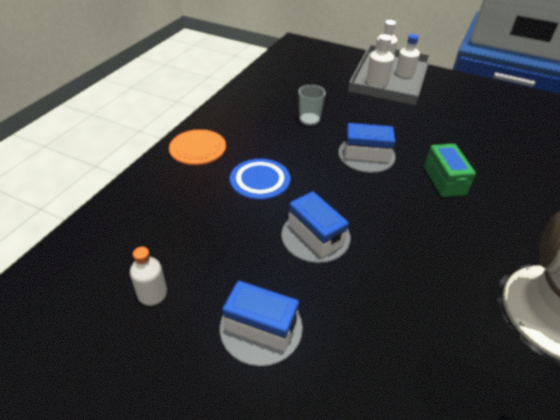

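View pics/top0.png

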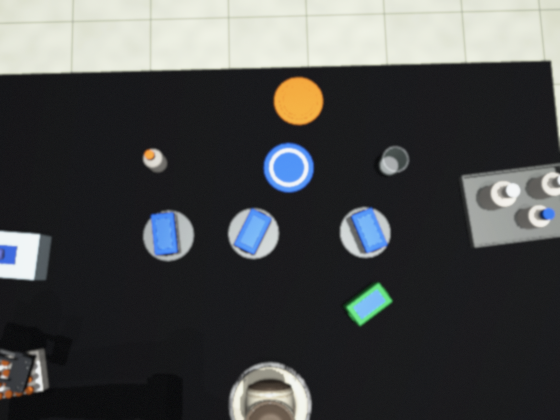

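The top picture shows cases at about (165,233), (252,231) and (369,230). The blue disc is at (289,167), the bottle at (153,160) and the beaker at (394,160). The orange disc and the green box are decoys.

```bash
cat > h.py <<'E'
import numpy as np,cv2
from station import r
def cam(n):
    c=r.calibration(n);K=np.array([[c['fx'],0,c['cx']],[0,c['fy'],c['cy']],[0,0,1]])
    R,_=cv2.Rodrigues(c['rvec']);return K,R,np.array(c['tvec']).reshape(3)
def ray(n,uv,z):
    K,R,t=cam(n);uv=np.atleast_2d(uv).astype(float)
    d=(R.T@np.linalg.inv(K)@np.c_[uv,np.ones(len(uv))].T).T;o=-R.T@t
    return o+d*((z-o[2])/d[:,2])[:,None]
def blue(im,sat=120):
    h=cv2.cvtColor(im,cv2.COLOR_RGB2HSV);return cv2.inRange(h,(100,sat,90),(125,255,255))
def comps(m,mn=80):
    cs,_=cv2.findContours(m,cv2.RETR_EXTERNAL,cv2.CHAIN_APPROX_NONE)
    return [c for c in cs if cv2.contourArea(c)>mn]
def rect(n,c,z):
    w=ray(n,c[:,0,:],z)[:,:2].astype(np.float32)*1000
    (cx,cy),(a,b),t=cv2.minAreaRect(w)
    if a<b:a,b,t=b,a,t+90
    t=(t+90)%180-90
    return [round(float(v),1) for v in(cx,cy,a,b,t)]
E
python3 - <<'E'
from h import *
for n in("top","side"):
    im=cv2.cvtColor(cv2.imread(f"pics/{n}0.png"),cv2.COLOR_BGR2RGB)
    print(n)
    for c in comps(blue(im)):
        u=c[:,0,:].mean(0); print(u.round(),"lid",rect(n,c,.069),"disc",rect(n,c,.006))
    h=cv2.cvtColor(im,cv2.COLOR_RGB2HSV)
    g=cv2.inRange(h,(0,0,95),(180,70,255))
    m=cv2.morphologyEx(g|blue(im),cv2.MORPH_OPEN,np.ones((3,3)))
    for c in comps(m,600):
        u=c[:,0,:].mean(0)
        if c.shape[0]<400: 
            w=ray(n,cv2.convexHull(c)[:,0,:],.003)[:,:2].astype(np.float32)*1000
            print(" mat",u.round(),rect(n,c,.003),[np.round(v,1) for v in cv2.minEnclosingCircle(w)], [np.round(v,1) for v in cv2.fitEllipse(w)])
im=cv2.imread("pics/top0.png")[130:270,130:420];cv2.imwrite("pics/c.png",cv2.resize(im,(800,386)))
im=cv2.imread("pics/side0.png")[110:370,190:410];cv2.imwrite("pics/c2.png",cv2.resize(im,(500,590)))
E
```

```text
top
[369. 304.] lid [265.3, -266.5, 75.6, 34.0, -55.4] disc [262.4, -277.6, 78.9, 35.4, -55.4]
[  7. 254.] lid [418.3, 689.9, 45.1, 41.4, -1.4] disc [422.0, 720.3, 47.1, 43.2, -1.4]
[164. 233.] lid [465.8, 272.7, 114.9, 63.1, 7.4] disc [471.5, 285.0, 119.8, 65.8, 7.4]
[548. 214.] lid [493.3, -758.8, 32.8, 27.1, 88.6] disc [500.2, -791.2, 34.2, 28.2, 88.6]
[252. 231.] lid [465.3, 36.1, 111.5, 61.5, -27.9] disc [471.0, 38.1, 116.3, 64.1, -27.9]
[369. 230.] lid [460.5, -274.6, 111.7, 63.1, 19.7] disc [466.0, -286.0, 116.6, 65.8, 19.7]
[288. 167.] lid [637.2, -64.7, 138.7, 136.2, -1.4] disc [650.4, -67.0, 144.7, 142.1, -1.4]
 mat [269. 396.] [39.9, -0.6, 220.1, 147.7, 88.6] [array([3.9, 0.9]), np.float64(111.4)] [array([3.8, 0.8]), array([219.7, 222.4]), np.float64(150.4)]
 mat [ 20. 255.] [418.9, 681.6, 139.6, 132.4, 84.5] [array([424.3, 682.4]), np.float64(91.4)] [array([421.2, 691.9]), array([149.4, 195.3]), np.float64(166.2)]
 mat [167. 236.] [463.8, 274.0, 140.0, 137.2, -89.6] [array([468. , 274.8]), np.float64(74.5)] [array([466.3, 274.6]), array([140.5, 147.3]), np.float64(129.7)]
[... 1863 characters left out ...]
9,  32.3]), array([140. , 151.2]), np.float64(31.2)]
 mat [318. 215.] [480.4, -22.3, 133.0, 79.5, -27.7] [array([480.7, -21. ]), np.float64(74.4)] [array([479.5, -21.8]), array([ 98.5, 158.5]), np.float64(55.7)]
 mat [260. 178.] [647.4, -69.5, 146.6, 142.9, -61.9] [array([646.9, -70.6]), np.float64(74.6)] [array([647.6, -70.6]), array([144.2, 149.1]), np.float64(28.0)]
 mat [366. 157.] [449.8, -256.5, 137.1, 100.3, 18.0] [array([ 455.4, -274.8]), np.float64(70.0)] [array([ 454.6, -269.8]), array([125.9, 140.1]), np.float64(105.8)]
 mat [370. 134.] [473.2, -363.7, 124.5, 96.2, 20.2] [array([ 473.4, -363.7]), np.float64(73.2)] [array([ 476.7, -365. ]), array([119.4, 148.4]), np.float64(115.1)]
```

View pics/c.png

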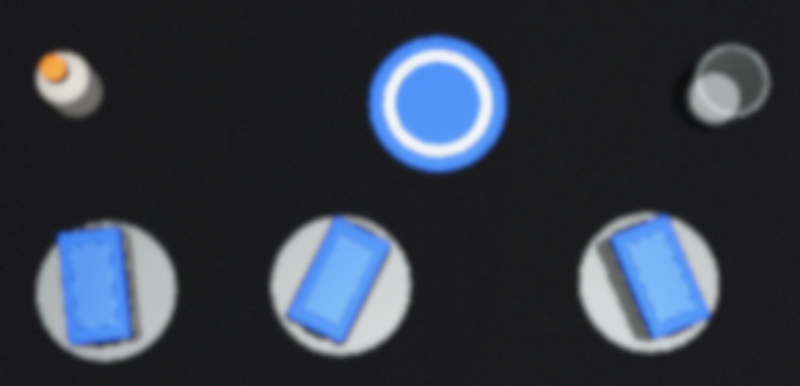

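View pics/c2.png

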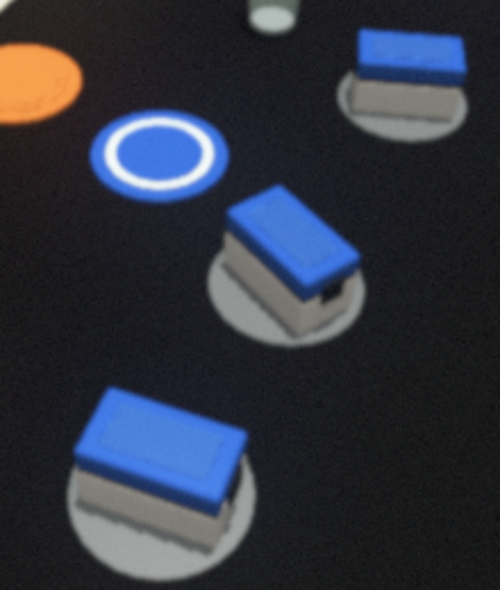

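```bash
cat >> h.py <<'E'
from scipy.spatial.transform import Rotation as Ro
def goto(x,y,z,yaw):
    s=r.sense();R=s['ee_rot'];t=np.radians(yaw)
    cx=np.array([0,0,-1.]);cy=np.array([np.sin(t),-np.cos(t),0]);T=np.c_[cx,cy,np.cross(cx,cy)]
    rv=Ro.from_matrix(R.T@T).as_rotvec(degrees=True);d=R.T@(np.array([x,y,z])-s['tcp_pos'])
    print("turn",rv.round(2),"shift",d.round(4),"t",s['time_s'],"tcp",s['tcp_pos'].round(4))
E
python3 -c "
from h import *
goto(.466,.274,.13,6.5)"
```

```text
turn [-2.231e+01  2.000e-02 -1.100e-01] shift [ 0.1001  0.2337 -0.3738] t 0.1 tcp [0.1701 0.6009 0.2296]
```

Emit:
{"method": "move_arm", "body": {"increments": [-22.3, 0, 0, 0.1, 0.234, -0.374, 0.087, -22.3, 0, 0, 0.1, 0.234, -0.374, 0.087, -22.3, 0, 0, 0.1, 0.234, -0.374, 0.087, -22.3, 0, 0, 0.1, 0.234, -0.374, 0.087, -22.3, 0, 0, 0.1, 0.234, -0.374, 0.087, -22.3, 0, 0, 0.1, 0.234, -0.374, 0.087, -22.3, 0, 0, 0.1, 0.234, -0.374, 0.087, -22.3, 0, 0, 0.1, 0.234, -0.374, 0.087, -22.3, 0, 0, 0.1, 0.234, -0.374, 0.087, -22.3, 0, 0, 0.1, 0.234, -0.374, 0.087, -22.3, 0, 0, 0.1, 0.234, -0.374, 0.087, -22.3, 0, 0, 0.1, 0.234, -0.374, 0.087]}}

```text
time_s: 1.1
tcp_pos: [0.4679, 0.2693, 0.1282]
ee_rot: [[-0.004, 0.106, -0.994], [-0.004, -0.994, -0.106], [-1.0, 0.003, 0.004]]
wrist_force: [-0.7, 0.5, -0.1]
gripper_width: 1.002
```

```bash
python3 -c "
from h import *
goto(.466,.274,.029,6.5); print(r.sense()['wrist_force'],r.sense()['moment'])"
```

```text
turn [-0.4   0.23 -0.19] shift [ 0.0992 -0.0052  0.001 ] t 1.1 tcp [0.4679 0.2693 0.1282]
[-0.68909825  0.49095946 -0.05888874] [-0.02710083 -0.01132322 -0.05659531]
```

Emit:
{"method": "move_arm", "body": {"increments": [0, 0, 0, 0.015, 0, 0, 0.087, 0, 0, 0, 0.04, 0, 0, 0.087, 0, 0, 0, 0.065, 0, 0, 0.087, 0, 0, 0, 0.085, 0, 0, 0.087, 0, 0, 0, 0.099, 0, 0, 0.087, 0, 0, 0, 0.099, 0, 0, 0.087, 0, 0, 0, 0.099, 0, 0, 0.087]}}

```text
time_s: 1.68
tcp_pos: [0.4659, 0.2741, 0.0309]
ee_rot: [[-0.001, 0.114, -0.994], [-0.002, -0.994, -0.114], [-1.0, 0.001, 0.002]]
wrist_force: [0.7, 0.4, -0.3]
gripper_width: 0.997
```

```bash
python3 -c "
from h import *
goto(.466,.274,.029,6.5); print(r.sense()['wrist_force'],r.sense()['moment'])
cv2.imwrite('pics/s1.png',r.capture('side')[:,:,::-1])"
```

```text
turn [ 0.02  0.09 -0.09] shift [ 0.0019  0.0001 -0.    ] t 1.6833 tcp [0.4659 0.2741 0.0309]
[ 0.69421439  0.36198541 -0.29311122] [ 0.02741219 -0.02014526 -0.02710847]
```

View pics/s1.png

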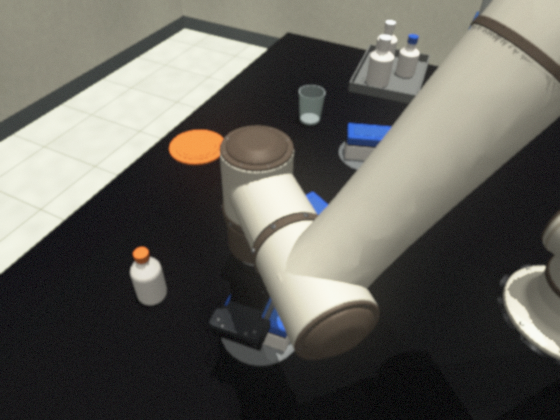

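The gripper straddles the left case at about (260,320). Closing.

Emit:
{"method": "move_arm", "body": {"increments": [0, 0, 0, 0.001, 0, 0, 0.04, 0, 0, 0, 0.001, 0, 0, 0.04, 0, 0, 0, 0.001, 0, 0, 0.04, 0, 0, 0, 0.001, 0, 0, 0.04, 0, 0, 0, 0.001, 0, 0, 0.04, 0, 0, 0, 0.001, 0, 0, 0.04]}}

```text
time_s: 2.23
tcp_pos: [0.4664, 0.2739, 0.0312]
ee_rot: [[0.0, 0.113, -0.994], [-0.001, -0.994, -0.113], [-1.0, 0.001, -0.0]]
wrist_force: [0.1, -3.9, 3.9]
gripper_width: 0.706
```

```bash
python3 -c "
from h import *
goto(.466,.274,.03,6.5); print(r.sense()['wrist_force'],r.sense()['moment'],r.sense()['gripper_width'])"
```

```text
turn [ 0.01 -0.   -0.04] shift [ 0.0012 -0.0001  0.0004] t 2.2333 tcp [0.4664 0.2739 0.0312]
[ 0.08878629 -3.86067274  3.88306949] [-0.88203959 -0.1115975  -0.0064842 ] 0.7063886064831422
```

Emit:
{"method": "move_arm", "body": {"increments": [0, 0, 0, -0.01, 0, 0, 0.04, 0, 0, 0, -0.03, 0, 0, 0.04, 0, 0, 0, -0.06, 0, 0, 0.04, 0, 0, 0, -0.09, 0, 0, 0.04, 0, 0, 0, -0.11, 0, 0, 0.04, 0, 0, 0, -0.12, 0, 0, 0.04, 0, 0, 0, -0.12, 0, 0, 0.04, 0, 0, 0, -0.12, 0, 0, 0.04, 0, 0, 0, -0.12, 0, 0, 0.04, 0, 0, 0, -0.12, 0, 0, 0.04]}}

```text
time_s: 3.07
tcp_pos: [0.4652, 0.2735, 0.1484]
ee_rot: [[-0.003, 0.113, -0.994], [-0.003, -0.994, -0.113], [-1.0, 0.002, 0.004]]
wrist_force: [0.0, -0.8, -4.9]
gripper_width: 0.71
```

```bash
cat >> h.py <<'E'
def st():
    s=r.sense();R=s['ee_rot']
    print("t",round(s['time_s'],2),"tcp",s['tcp_pos'].round(4),"F_tool",(R.T@s['wrist_force']).round(2),"M_tool",(R.T@s['moment']).round(4),"w",round(s['gripper_width'],3),"effort",s['effort'].round(3))
E
python3 -c "
from h import *
st();r.capture('top');st();r.capture('top');st()"
```

```text
t 3.07 tcp [0.4652 0.2735 0.1484] F_tool [4.87 0.74 0.05] M_tool [0.0012 0.0578 0.036 ] w 0.71 effort [ 1.4000e-02 -3.6199e+01  1.8064e+01  4.2360e+00  5.8000e-02 -0.0000e+00]
t 3.12 tcp [0.4655 0.2737 0.1486] F_tool [ 5.08 -0.02 -0.19] M_tool [0.0709 0.0436 0.0129] w 0.709 effort [ 4.0000e-03 -3.5998e+01  1.7956e+01  4.2180e+00  5.1000e-02 -0.0000e+00]
t 3.17 tcp [0.4657 0.2739 0.149 ] F_tool [ 4.43 -0.09 -1.08] M_tool [-0.0159  0.0491 -0.0056] w 0.71 effort [-2.0000e-03 -3.5853e+01  1.7910e+01  4.2120e+00  5.0000e-02 -0.0000e+00]
```

Emit:
{"method": "move_arm", "body": {"increments": [0, 0, 0, 0, 0, 0.03, 0.04, 0, 0, 0, 0, 0, 0.04, 0.04, 0, 0, 0, 0, 0, 0.01, 0.04, 0, 0, 0, 0, 0, -0.03, 0.04, 0, 0, 0, 0, 0, -0.04, 0.04, 0, 0, 0, 0, 0, -0.01, 0.04, 0, 0, 0, 0, 0, 0.03, 0.04, 0, 0, 0, 0, 0, 0.04, 0.04, 0, 0, 0, 0, 0, 0.01, 0.04, 0, 0, 0, 0, 0, -0.03, 0.04, 0, 0, 0, 0, 0, -0.04, 0.04, 0, 0, 0, 0, 0, -0.04, 0.04]}}

```text
time_s: 4.17
tcp_pos: [0.5089, 0.2796, 0.1498]
ee_rot: [[0.001, 0.112, -0.994], [0.0, -0.994, -0.112], [-1.0, -0.0, -0.001]]
wrist_force: [-1.4, 0.4, -5.2]
gripper_width: 0.708
```

```bash
python3 -c "
from h import *
st()
for i in range(7):r.capture('top');st()"
```

```text
t 4.17 tcp [0.5089 0.2796 0.1498] F_tool [ 5.2  -0.54  1.31] M_tool [-0.0078 -0.0764  0.0147] w 0.708 effort [ -0.404 -39.175  19.078   4.554   0.156   0.071]
t 4.22 tcp [0.5069 0.2788 0.1494] F_tool [4.82 0.35 0.56] M_tool [-0.0351 -0.0777  0.0885] w 0.712 effort [-2.840e-01 -3.909e+01  1.937e+01  4.606e+00  2.360e-01  2.300e-02]
t 4.27 tcp [0.5058 0.2784 0.1494] F_tool [ 4.91 -0.44  1.32] M_tool [-0.0068 -0.0759  0.0535] w 0.711 effort [-2.3300e-01 -3.8998e+01  1.9112e+01  4.5010e+00  1.7100e-01  5.0000e-03]
t 4.32 tcp [0.5053 0.2783 0.1496] F_tool [ 4.43 -0.16 -0.3 ] M_tool [ 0.016  -0.0411  0.0106] w 0.711 effort [ -0.201 -38.875  18.786   4.404   0.11   -0.   ]
t 4.37 tcp [0.5052 0.2784 0.1499] F_tool [4.87 0.11 0.1 ] M_tool [0.0616 0.0168 0.041 ] w 0.715 effort [-1.7000e-01 -3.8809e+01  1.8561e+01  4.3490e+00  7.9000e-02 -1.0000e-03]
t 4.42 tcp [0.5052 0.2786 0.1502] F_tool [ 4.59 -0.76  0.68] M_tool [-0.0247  0.0284  0.0245] w 0.707 effort [-1.3500e-01 -3.8808e+01  1.8438e+01  4.3250e+00  6.6000e-02 -1.0000e-03]
t 4.47 tcp [0.5053 0.2787 0.1505] F_tool [ 4.44 -1.11  0.25] M_tool [-0.0483  0.0916  0.0384] w 0.709 effort [-1.0100e-01 -3.8852e+01  1.8383e+01  4.3180e+00  6.3000e-02 -1.0000e-03]
t 4.52 tcp [0.5054 0.2788 0.1506] F_tool [4.49 0.21 0.7 ] M_tool [0.0465 0.0448 0.0571] w 0.712 effort [-7.0000e-02 -3.8917e+01  1.8366e+01  4.3190e+00  6.3000e-02 -1.0000e-03]
```

Emit:
{"method": "move_arm", "body": {"increments": [0, 4, 0, 0, 0, 0.01, 0.04, 0, 8, 0, 0, 0, 0.025, 0.04, 0, 12, 0, 0, 0, 0.04, 0.04, 0, 12, 0, 0, 0, 0.04, 0.04, 0, 12, 0, 0, 0, 0.04, 0.04, 0, 12, 0, 0, 0, 0.04, 0.04, 0, 12, 0, 0, 0, 0.04, 0.04, 0, 12, 0, 0, 0, 0.04, 0.04, 0, 12, 0, 0, 0, 0.04, 0.04]}}

```text
time_s: 5.27
tcp_pos: [0.4672, 0.2749, 0.1509]
ee_rot: [[0.207, 0.112, -0.972], [0.024, -0.994, -0.11], [-0.978, -0.001, -0.209]]
wrist_force: [0.3, -0.9, -4.6]
gripper_width: 0.713
```

```bash
cat >> h.py <<'E'
def avg(n=8):
    F=[];M=[];E=[]
    for i in range(n):
        r.capture('top');s=r.sense();R=s['ee_rot'];F.append(R.T@s['wrist_force']);M.append(R.T@s['moment']);E.append(s['effort'][[3,4,5]])
    s=r.sense();print("t",round(s['time_s'],2),"tcp",s['tcp_pos'].round(4),"F",np.mean(F,0).round(2),"M",np.mean(M,0).round(4),"sd",np.std(M,0).round(3),"E",np.mean(E,0).round(4),"Elast",E[-1].round(4),"tilt",np.degrees(s['ee_rot'][2]).round(2))
E
python3 -c "
from h import *
avg()"
```

```text
t 5.67 tcp [0.4664 0.2743 0.1505] F [4.54 0.29 0.96] M [-0.0013 -0.7107  0.0472] sd [0.022 0.02  0.031] E [ 4.0217  0.4752 -0.0076] Elast [ 4.0147  0.4713 -0.0079] tilt [-5.605e+01  1.000e-02 -1.191e+01]
```

Emit:
{"method": "move_arm", "body": {"increments": [0, -4, 0, 0, 0, 0, 0.04, 0, -9, 0, 0, 0, 0, 0.04, 0, -15, 0, 0, 0, 0, 0.04, 0, -20, 0, 0, 0, 0, 0.04, 0, -24, 0, 0, 0, 0, 0.04, 0, -24, 0, 0, 0, 0, 0.04, 0, -24, 0, 0, 0, 0, 0.04, 0, -24, 0, 0, 0, 0, 0.04, 0, -24, 0, 0, 0, 0, 0.04, 0, -24, 0, 0, 0, 0, 0.04, 0, -24, 0, 0, 0, 0, 0.04]}}

```text
time_s: 6.58
tcp_pos: [0.4657, 0.2744, 0.151]
ee_rot: [[-0.206, 0.114, -0.972], [-0.023, -0.993, -0.112], [-0.978, -0.0, 0.207]]
wrist_force: [-0.5, -1.0, -5.2]
gripper_width: 0.715
```

```bash
python3 -c "
from h import *
avg()"
```

```text
t 6.98 tcp [0.4663 0.2744 0.1506] F [ 4.98 -0.07 -1.33] M [0.0053 0.7683 0.0235] sd [0.028 0.034 0.029] E [ 4.0724 -0.5443  0.007 ] Elast [ 4.0728 -0.5458  0.0074] tilt [-56.04  -0.    11.91]
```

Emit:
{"method": "move_arm", "body": {"increments": [0, 3, 0, 0, 0, 0, 0.04, 0, 6, 0, 0, 0, 0, 0.04, 0, 8, 0, 0, 0, 0, 0.04, 0, 9.5, 0, 0, 0, 0, 0.04, 0, 10.5, 0, 0, 0, 0, 0.04, 0, 11.2, 0, 0, 0, 0, 0.04, 0, 11.6, 0, 0, 0, 0, 0.04, 0, 11.9, 0, 0, 0, 0, 0.04, 0, 11.9, 0, 0, 0, 0, 0.04, 0, 11.9, 0, 0, 0, 0, 0.04]}}

```text
time_s: 7.82
tcp_pos: [0.4664, 0.2744, 0.1505]
ee_rot: [[-0.002, 0.113, -0.994], [-0.0, -0.994, -0.113], [-1.0, 0.0, 0.002]]
wrist_force: [0.8, -0.1, -4.8]
gripper_width: 0.711
```

```bash
python3 -c "
from h import *
avg()"
```

```text
t 8.22 tcp [0.4664 0.2743 0.1505] F [4.98 0.07 0.03] M [-0.0191  0.0341  0.0324] sd [0.03  0.034 0.038] E [4.2369 0.0602 0.    ] Elast [ 4.2389e+00  6.2600e-02 -1.0000e-04] tilt [-57.3    0.     0.11]
```

Emit:
{"method": "move_arm", "body": {"increments": [0, 4, 0, 0, 0, 0, 0.04, 0, 8, 0, 0, 0, 0, 0.04, 0, 12, 0, 0, 0, 0, 0.04, 0, 12, 0, 0, 0, 0, 0.04, 0, 12, 0, 0, 0, 0, 0.04, 0, 12, 0, 0, 0, 0, 0.04, 0, 12, 0, 0, 0, 0, 0.04, 0, 12, 0, 0, 0, 0, 0.04]}}

```text
time_s: 8.88
tcp_pos: [0.4674, 0.2752, 0.1511]
ee_rot: [[0.205, 0.112, -0.972], [0.024, -0.994, -0.11], [-0.978, -0.001, -0.207]]
wrist_force: [0.1, -0.3, -4.7]
gripper_width: 0.711
```

Emit:
{"method": "move_arm", "body": {"increments": [0, -3, 0, 0, 0, 0, 0.04, 0, -6, 0, 0, 0, 0, 0.04, 0, -8, 0, 0, 0, 0, 0.04, 0, -9.5, 0, 0, 0, 0, 0.04, 0, -10.5, 0, 0, 0, 0, 0.04, 0, -11.2, 0, 0, 0, 0, 0.04, 0, -11.6, 0, 0, 0, 0, 0.04, 0, -11.9, 0, 0, 0, 0, 0.04, 0, -12, 0, 0, 0, 0, 0.04, 0, -12, 0, 0, 0, 0, 0.04]}}

```text
time_s: 9.72
tcp_pos: [0.4662, 0.2743, 0.1505]
ee_rot: [[-0.002, 0.113, -0.994], [-0.0, -0.994, -0.113], [-1.0, 0.0, 0.002]]
wrist_force: [0.0, -0.5, -3.8]
gripper_width: 0.711
```

```bash
python3 -c "
from h import *
avg()"
```

```text
t 10.12 tcp [0.4662 0.2744 0.1506] F [ 4.62 -0.1  -0.03] M [0.0165 0.0479 0.0392] sd [0.032 0.032 0.031] E [4.2392e+00 6.3800e-02 1.0000e-04] Elast [ 4.2381e+00  6.2400e-02 -3.0000e-04] tilt [-57.3  -0.    0.1]
```

Emit:
{"method": "move_arm", "body": {"increments": [0, 2.5, 0, 0, 0, 0, 0.04, 0, 2.5, 0, 0, 0, 0, 0.04, 0, 2.5, 0, 0, 0, 0, 0.04, 0, 2.5, 0, 0, 0, 0, 0.04, 0, 2.5, 0, 0, 0, 0, 0.04, 0, 2.5, 0, 0, 0, 0, 0.04, 0, 2.5, 0, 0, 0, 0, 0.04, 0, 2.5, 0, 0, 0, 0, 0.04, 0, 2.5, 0, 0, 0, 0, 0.04, 0, 2.5, 0, 0, 0, 0, 0.04, 0, 2.5, 0, 0, 0, 0, 0.04, 0, 2.5, 0, 0, 0, 0, 0.04]}}

```text
time_s: 11.12
tcp_pos: [0.4663, 0.2744, 0.1506]
ee_rot: [[0.042, 0.113, -0.993], [0.005, -0.994, -0.113], [-0.999, 0.0, -0.042]]
wrist_force: [-0.0, -1.0, -5.1]
gripper_width: 0.713
```

```bash
python3 -c "
from h import *
avg()"
```

```text
t 11.52 tcp [0.4663 0.2744 0.1505] F [ 4.75 -0.09  0.25] M [-0.0133 -0.1269  0.0238] sd [0.043 0.034 0.02 ] E [ 4.2424e+00  1.7410e-01 -1.7000e-03] Elast [ 4.2425e+00  1.7410e-01 -1.8000e-03] tilt [-57.25  -0.    -2.4 ]
```

Emit:
{"method": "move_arm", "body": {"increments": [0, -5, 0, 0, 0, 0, 0.04, 0, -5, 0, 0, 0, 0, 0.04, 0, -5, 0, 0, 0, 0, 0.04, 0, -5, 0, 0, 0, 0, 0.04, 0, -5, 0, 0, 0, 0, 0.04, 0, -5, 0, 0, 0, 0, 0.04, 0, -5, 0, 0, 0, 0, 0.04, 0, -5, 0, 0, 0, 0, 0.04, 0, -5, 0, 0, 0, 0, 0.04, 0, -5, 0, 0, 0, 0, 0.04, 0, -5, 0, 0, 0, 0, 0.04, 0, -5, 0, 0, 0, 0, 0.04]}}

```text
time_s: 12.52
tcp_pos: [0.4663, 0.2744, 0.1506]
ee_rot: [[-0.045, 0.113, -0.993], [-0.005, -0.994, -0.113], [-0.999, -0.0, 0.045]]
wrist_force: [-1.1, -1.0, -5.0]
gripper_width: 0.708
```

```bash
python3 -c "
from h import *
avg()"
```

```text
t 12.92 tcp [0.4663 0.2744 0.1505] F [ 4.65 -0.13  0.  ] M [0.0085 0.1817 0.0464] sd [0.017 0.02  0.027] E [ 4.2202e+00 -5.6800e-02  1.3000e-03] Elast [ 4.2201e+00 -5.6800e-02  1.4000e-03] tilt [-57.24  -0.     2.6 ]
```

```bash
python3 -c "
from h import *
goto(.466,.2742,.0318,6.5);goto(.466,.2742,.045,6.5)"
```

```text
turn [-0.   2.6  0. ] shift [ 1.186e-01  1.000e-04 -5.100e-03] t 12.9167 tcp [0.4663 0.2744 0.1505]
turn [-0.   2.6  0. ] shift [ 1.054e-01  1.000e-04 -4.500e-03] t 12.9167 tcp [0.4663 0.2744 0.1505]
```

Emit:
{"method": "move_arm", "body": {"increments": [0, 2.6, 0, 0.015, 0, -0.001, 0.04, 0, 2.6, 0, 0.04, 0, -0.002, 0.04, 0, 2.6, 0, 0.065, 0, -0.003, 0.04, 0, 2.6, 0, 0.085, 0, -0.004, 0.04, 0, 2.6, 0, 0.1, 0, -0.0045, 0.04, 0, 2.6, 0, 0.108, 0, -0.005, 0.04, 0, 2.6, 0, 0.113, 0, -0.005, 0.04, 0, 2.6, 0, 0.116, 0, -0.005, 0.04, 0, 2.6, 0, 0.118, 0, -0.005, 0.04, 0, 2.6, 0, 0.119, 0, -0.005, 0.04, 0, 2.6, 0, 0.119, 0, -0.005, 0.04]}}

```text
time_s: 13.83
tcp_pos: [0.4662, 0.2747, 0.032]
ee_rot: [[0.001, 0.113, -0.994], [0.001, -0.994, -0.113], [-1.0, -0.001, -0.001]]
wrist_force: [0.7, 0.1, -5.2]
gripper_width: 0.711
```

```bash
python3 -c "
from h import *
st();goto(.466,.2742,.0318,6.5)"
```

```text
t 13.83 tcp [0.4662 0.2747 0.032 ] F_tool [ 5.2   0.03 -0.69] M_tool [-0.0542  0.0003  0.0473] w 0.711 effort [ 2.3000e-02 -3.9413e+01  1.3739e+01  3.2300e+00  1.0400e-01 -0.0000e+00]
turn [ 0.01 -0.06  0.05] shift [0.0002 0.0004 0.0003] t 13.8333 tcp [0.4662 0.2747 0.032 ]
```

Emit:
{"method": "move_arm", "body": {"increments": [0, 0, 0, 0.0007, 0, 0, 0.04, 0, 0, 0, 0.0012, 0, 0, 0.04, 0, 0, 0, 0.0012, 0, 0, 0.04, 0, 0, 0, 0.0012, 0, 0, 0.04]}}

```text
time_s: 14.17
tcp_pos: [0.4664, 0.2747, 0.0312]
ee_rot: [[0.001, 0.113, -0.994], [0.001, -0.994, -0.113], [-1.0, -0.001, -0.001]]
wrist_force: [-0.6, -0.2, 1.5]
gripper_width: 0.71
```

```bash
python3 -c "
from h import *
st()"
```

```text
t 14.17 tcp [0.4664 0.2747 0.0312] F_tool [-1.49  0.17  0.66] M_tool [ 0.0798 -0.4505  0.1998] w 0.71 effort [ -0.314 -36.547  12.627   2.849   0.482   0.06 ]
```

Touched down. Open and rise.

Emit:
{"method": "move_arm", "body": {"increments": [0, 0, 0, 0.0005, 0, 0, 0.087, 0, 0, 0, 0.0005, 0, 0, 0.087, 0, 0, 0, 0.0005, 0, 0, 0.087, 0, 0, 0, 0.0005, 0, 0, 0.087, 0, 0, 0, 0.0005, 0, 0, 0.087, 0, 0, 0, -0.02, 0, 0, 0.087, 0, 0, 0, -0.05, 0, 0, 0.087, 0, 0, 0, -0.09, 0, 0, 0.087, 0, 0, 0, -0.1, 0, 0, 0.087]}}

```text
time_s: 14.92
tcp_pos: [0.4687, 0.2765, 0.1361]
ee_rot: [[0.009, 0.115, -0.993], [0.006, -0.993, -0.115], [-1.0, -0.005, -0.009]]
wrist_force: [1.1, 0.8, 0.6]
gripper_width: 1.0
```

```bash
python3 -c "
from h import *
st();goto(.465,.036,.13,-28)"
```

```text
t 14.92 tcp [0.4687 0.2765 0.1361] F_tool [-0.63 -0.71 -1.16] M_tool [-0.0314  0.0999 -0.0666] w 1.0 effort [-3.7900e-01 -3.1320e+01  1.3763e+01  2.9790e+00 -3.3700e-01 -7.0000e-03]
turn [34.59 -0.42  0.45] shift [0.0046 0.2385 0.0314] t 14.9167 tcp [0.4687 0.2765 0.1361]
```

Emit:
{"method": "move_arm", "body": {"increments": [5, 0, 0, 0, 0.03, 0.004, 0.087, 11, 0, 0, 0, 0.07, 0.009, 0.087, 17, 0, 0, 0, 0.11, 0.013, 0.087, 23, 0, 0, 0, 0.15, 0.018, 0.087, 29, 0, 0, 0, 0.19, 0.023, 0.087, 33, 0, 0, 0, 0.22, 0.026, 0.087, 34.5, 0, 0, 0, 0.237, 0.0284, 0.087, 34.5, 0, 0, 0, 0.237, 0.0284, 0.087, 34.5, 0, 0, 0, 0.237, 0.0284, 0.087, 34.5, 0, 0, 0, 0.237, 0.0284, 0.087]}}

```text
time_s: 15.75
tcp_pos: [0.4649, 0.0361, 0.1304]
ee_rot: [[0.001, -0.469, -0.883], [0.0, -0.883, 0.469], [-1.0, -0.001, -0.001]]
wrist_force: [-0.1, 0.8, 0.6]
gripper_width: 0.998
```

```bash
python3 -c "
from h import *
im=r.capture('top')
goto(.465,.036,.0305,-28)
cv2.imwrite('pics/t2.png',im[:,:,::-1])
for c in comps(blue(im)):
    if 100<c[:,0,0].mean()<420: print(c[:,0,:].mean(0).round(),rect('top',c,.069))
im=im[130:270,130:420];cv2.imwrite('pics/c3.png',cv2.resize(im[:,:,::-1],(800,386)))"
```

```text
turn [ 0.07 -0.03  0.03] shift [ 0.0999  0.0004 -0.0002] t 15.8 tcp [0.4649 0.0364 0.1304]
[369. 304.] [265.3, -266.5, 75.6, 34.0, -55.4]
[246. 245.] [428.2, 53.4, 59.8, 29.7, 62.1]
[161. 222.] [494.6, 277.7, 64.6, 57.7, -79.2]
[369. 230.] [460.5, -274.6, 111.7, 63.1, 19.7]
[288. 167.] [637.2, -64.7, 138.7, 136.2, -1.4]
```

View pics/c3.png

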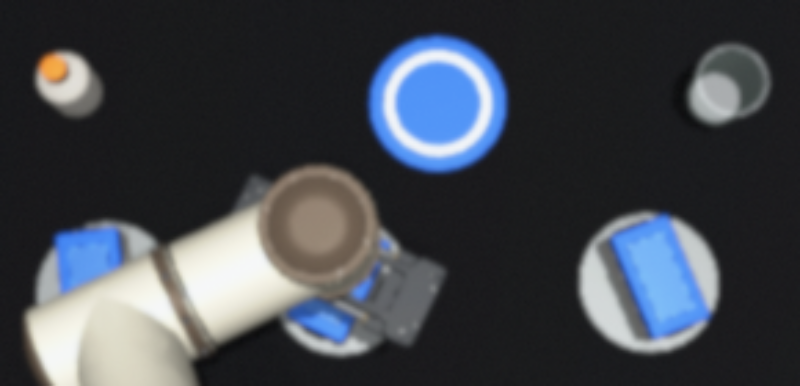

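The left case stands back on its mat, though the arm partly hides it. The gripper is over the middle case.

Emit:
{"method": "move_arm", "body": {"increments": [0, 0, 0, 0.015, 0, 0, 0.087, 0, 0, 0, 0.045, 0, 0, 0.087, 0, 0, 0, 0.075, 0, 0, 0.087, 0, 0, 0, 0.095, 0, 0, 0.087, 0, 0, 0, 0.0995, 0, 0, 0.087, 0, 0, 0, 0.0995, 0, 0, 0.087, 0, 0, 0, 0.0995, 0, 0, 0.087, 0, 0, 0, 0.0995, 0, 0, 0.04, 0, 0, 0, 0.0995, 0, 0, 0.04, 0, 0, 0, 0.0995, 0, 0, 0.04, 0, 0, 0, 0.0995, 0, 0, 0.04, 0, 0, 0, 0.0995, 0, 0, 0.04]}}

```text
time_s: 16.8
tcp_pos: [0.4643, 0.0353, 0.0313]
ee_rot: [[-0.0, -0.47, -0.883], [-0.0, -0.883, 0.47], [-1.0, 0.0, -0.0]]
wrist_force: [-1.5, -0.5, 8.3]
gripper_width: 0.707
```

Emit:
{"method": "move_arm", "body": {"increments": [0, 0, 0, 0, 0, 0, 0.04, 0, 0, 0, -0.01, 0, 0, 0.04, 0, 0, 0, -0.03, 0, 0, 0.04, 0, 0, 0, -0.06, 0, 0, 0.04, 0, 0, 0, -0.09, 0, 0, 0.04, 0, 0, 0, -0.11, 0, 0, 0.04, 0, 0, 0, -0.12, 0, 0, 0.04, 0, 0, 0, -0.12, 0, 0, 0.04, 0, 0, 0, -0.12, 0, 0, 0.04]}}

```text
time_s: 17.55
tcp_pos: [0.4641, 0.0356, 0.1504]
ee_rot: [[-0.0, -0.47, -0.883], [0.001, -0.883, 0.47], [-1.0, -0.001, 0.0]]
wrist_force: [-0.9, 0.2, -2.2]
gripper_width: 0.711
```

Emit:
{"method": "move_arm", "body": {"increments": [0, 0, 0, 0, 0, 0.03, 0.04, 0, 0, 0, 0, 0, 0.04, 0.04, 0, 0, 0, 0, 0, 0.01, 0.04, 0, 0, 0, 0, 0, -0.03, 0.04, 0, 0, 0, 0, 0, -0.04, 0.04, 0, 0, 0, 0, 0, -0.01, 0.04, 0, 0, 0, 0, 0, 0.03, 0.04, 0, 0, 0, 0, 0, 0.04, 0.04, 0, 0, 0, 0, 0, 0.01, 0.04, 0, 0, 0, 0, 0, -0.03, 0.04, 0, 0, 0, 0, 0, -0.04, 0.04, 0, 0, 0, 0, 0, -0.01, 0.04]}}

```text
time_s: 18.55
tcp_pos: [0.4791, 0.0299, 0.1493]
ee_rot: [[0.003, -0.473, -0.881], [-0.001, -0.881, 0.473], [-1.0, -0.0, -0.003]]
wrist_force: [1.3, 1.3, -1.6]
gripper_width: 0.708
```

Emit:
{"method": "move_arm", "body": {"increments": [0, 2.5, 0, 0, 0, 0.01, 0.04, 0, 2.5, 0, 0, 0, 0.01, 0.04, 0, 2.5, 0, 0, 0, 0.01, 0.04, 0, 2.5, 0, 0, 0, 0.01, 0.04, 0, 2.5, 0, 0, 0, 0.01, 0.04, 0, 2.5, 0, 0, 0, 0.01, 0.04, 0, 2.5, 0, 0, 0, 0.01, 0.04, 0, 2.5, 0, 0, 0, 0.01, 0.04, 0, 2.5, 0, 0, 0, 0.01, 0.04, 0, 2.5, 0, 0, 0, 0.01, 0.04, 0, 2.5, 0, 0, 0, 0.01, 0.04, 0, 2.5, 0, 0, 0, 0.01, 0.04]}}

```text
time_s: 19.55
tcp_pos: [0.4645, 0.0356, 0.1508]
ee_rot: [[0.039, -0.469, -0.882], [-0.02, -0.883, 0.469], [-0.999, -0.0, -0.044]]
wrist_force: [-0.8, -0.8, -2.3]
gripper_width: 0.712
```

```bash
python3 -c "
from h import *
avg()"
```

```text
t 19.95 tcp [0.4645 0.0356 0.1508] F [2.27 0.08 0.19] M [ 0.0024 -0.1288 -0.0062] sd [0.02  0.042 0.03 ] E [ 3.7735e+00  1.4030e-01 -1.6000e-03] Elast [ 3.7733e+00  1.4030e-01 -1.6000e-03] tilt [-57.24   0.    -2.5 ]
```

Emit:
{"method": "move_arm", "body": {"increments": [0, -5, 0, 0, 0, 0, 0.04, 0, -5, 0, 0, 0, 0, 0.04, 0, -5, 0, 0, 0, 0, 0.04, 0, -5, 0, 0, 0, 0, 0.04, 0, -5, 0, 0, 0, 0, 0.04, 0, -5, 0, 0, 0, 0, 0.04, 0, -5, 0, 0, 0, 0, 0.04, 0, -5, 0, 0, 0, 0, 0.04, 0, -5, 0, 0, 0, 0, 0.04, 0, -5, 0, 0, 0, 0, 0.04, 0, -5, 0, 0, 0, 0, 0.04, 0, -5, 0, 0, 0, 0, 0.04]}}

```text
time_s: 20.95
tcp_pos: [0.4645, 0.0356, 0.1507]
ee_rot: [[-0.038, -0.47, -0.882], [0.02, -0.883, 0.469], [-0.999, 0.0, 0.044]]
wrist_force: [-0.2, -0.7, -2.3]
gripper_width: 0.708
```

```bash
python3 -c "
from h import *
avg()"
```

```text
t 21.35 tcp [0.4645 0.0356 0.1507] F [ 2.3   0.13 -0.22] M [ 0.006   0.1095 -0.022 ] sd [0.025 0.03  0.039] E [ 3.7639e+00 -2.7000e-03  1.5000e-03] Elast [ 3.7638e+00 -2.7000e-03  1.6000e-03] tilt [-57.24   0.     2.5 ]
```

Total weight is 2.3 N, less than the lightest case plus the ball, so the middle one is silent. Setting it back.

```bash
python3 -c "
from h import *
goto(.465,.0358,.0312,-28)"
```

```text
turn [-0.   2.5 -0. ] shift [ 0.1194 -0.0004 -0.0056] t 21.35 tcp [0.4645 0.0356 0.1507]
```

Emit:
{"method": "move_arm", "body": {"increments": [0, 2.5, 0, 0.015, 0, -0.001, 0.04, 0, 2.5, 0, 0.04, 0, -0.002, 0.04, 0, 2.5, 0, 0.065, 0, -0.003, 0.04, 0, 2.5, 0, 0.085, 0, -0.004, 0.04, 0, 2.5, 0, 0.1, 0, -0.0045, 0.04, 0, 2.5, 0, 0.108, 0, -0.0055, 0.04, 0, 2.5, 0, 0.113, 0, -0.0055, 0.04, 0, 2.5, 0, 0.116, 0, -0.0055, 0.04, 0, 2.5, 0, 0.118, 0, -0.0055, 0.04, 0, 2.5, 0, 0.1195, 0, -0.0055, 0.04, 0, 2.5, 0, 0.1195, 0, -0.0055, 0.04]}}

```text
time_s: 22.27
tcp_pos: [0.4651, 0.0356, 0.0316]
ee_rot: [[0.001, -0.469, -0.883], [0.0, -0.883, 0.469], [-1.0, -0.001, -0.001]]
wrist_force: [-0.9, -1.1, -1.4]
gripper_width: 0.707
```

```bash
python3 -c "
from h import *
st()"
```

```text
t 22.27 tcp [0.4651 0.0356 0.0316] F_tool [1.39 1.37 0.28] M_tool [-0.0068  0.0152 -0.0051] w 0.707 effort [ 3.1000e-02 -3.1876e+01  1.1537e+01  2.6410e+00  1.1800e-01 -0.0000e+00]
```

Emit:
{"method": "move_arm", "body": {"increments": [0, 0, 0, 0.0005, 0, 0, 0.04, 0, 0, 0, 0.0005, 0, 0, 0.04, 0, 0, 0, 0.0005, 0, 0, 0.087, 0, 0, 0, 0.0005, 0, 0, 0.087, 0, 0, 0, 0.0005, 0, 0, 0.087, 0, 0, 0, 0.0005, 0, 0, 0.087, 0, 0, 0, 0.0005, 0, 0, 0.087, 0, 0, 0, -0.02, 0, 0, 0.087, 0, 0, 0, -0.05, 0, 0, 0.087, 0, 0, 0, -0.09, 0, 0, 0.087, 0, 0, 0, -0.1, 0, 0, 0.087, 0, 0, 0, -0.1, 0, 0, 0.087]}}

```text
time_s: 23.27
tcp_pos: [0.4671, 0.0363, 0.1347]
ee_rot: [[0.008, -0.469, -0.883], [0.003, -0.883, 0.469], [-1.0, -0.006, -0.006]]
wrist_force: [-0.3, -0.9, 0.6]
gripper_width: 0.998
```

```bash
python3 -c "
from h import *
st();goto(.4602,-.276,.13,20)"
```

```text
t 23.27 tcp [0.4671 0.0363 0.1347] F_tool [-0.56  0.94 -0.16] M_tool [ 0.0011 -0.0483 -0.0318] w 0.998 effort [-8.9000e-02 -2.7631e+01  1.5475e+01  3.4510e+00 -1.1100e-01 -1.0000e-03]
turn [-47.97  -0.46   0.2 ] shift [ 0.0038  0.2791 -0.1403] t 23.2667 tcp [0.4671 0.0363 0.1347]
```

Emit:
{"method": "move_arm", "body": {"increments": [-5, 0, 0, 0, 0.03, -0.0154, 0.087, -10, 0, 0, 0, 0.06, -0.0307, 0.087, -15, 0, 0, 0, 0.09, -0.046, 0.087, -20, 0, 0, 0, 0.12, -0.0614, 0.087, -25, 0, 0, 0, 0.15, -0.0768, 0.087, -30, 0, 0, 0, 0.18, -0.092, 0.087, -35, 0, 0, 0, 0.21, -0.1075, 0.087, -40, 0, 0, 0, 0.24, -0.123, 0.087, -45, 0, 0, 0, 0.265, -0.1357, 0.087, -48, 0, 0, 0, 0.2775, -0.142, 0.087, -48, 0, 0, 0, 0.2775, -0.142, 0.087, -48, 0, 0, 0, 0.2775, -0.142, 0.087]}}

```text
time_s: 24.27
tcp_pos: [0.4589, -0.2765, 0.1297]
ee_rot: [[-0.002, 0.339, -0.941], [0.001, -0.941, -0.339], [-1.0, -0.002, 0.002]]
wrist_force: [0.6, 0.3, 0.6]
gripper_width: 0.996
```

```bash
python3 -c "
from h import *
im=r.capture('top')
goto(.4602,-.276,.0308,20)
for c in comps(blue(im)):
    if 100<c[:,0,0].mean()<420: print(c[:,0,:].mean(0).round(),rect('top',c,.069))
im=im[130:270,130:420];cv2.imwrite('pics/c4.png',cv2.resize(im[:,:,::-1],(800,386)))"
```

```text
turn [-0.1   0.09  0.09] shift [ 0.0992  0.0007 -0.0012] t 24.3167 tcp [ 0.4591 -0.2758  0.13  ]
[369. 304.] [265.2, -266.3, 76.2, 34.0, -55.4]
[375. 245.] [419.0, -289.9, 62.1, 24.6, -69.0]
[163. 233.] [464.8, 275.8, 114.3, 64.8, 6.0]
[252. 230.] [466.7, 37.6, 112.6, 62.7, -28.1]
[288. 167.] [638.7, -62.9, 78.6, 73.1, -43.2]
[285. 164.] [642.5, -59.4, 138.9, 122.2, -50.2]
```

View pics/c4.png

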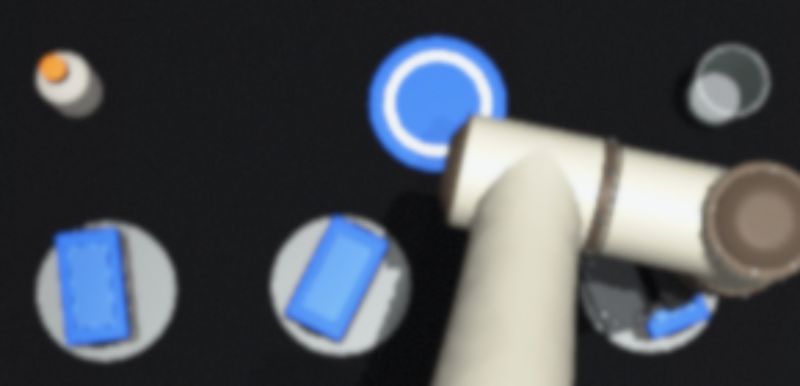

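Both returned cases lie within about 3 mm of where they stood. Taking the right case.

Emit:
{"method": "move_arm", "body": {"increments": [0, 0, 0, 0.015, 0, 0, 0.087, 0, 0, 0, 0.045, 0, 0, 0.087, 0, 0, 0, 0.075, 0, 0, 0.087, 0, 0, 0, 0.095, 0, 0, 0.087, 0, 0, 0, 0.099, 0, 0, 0.087, 0, 0, 0, 0.099, 0, 0, 0.087, 0, 0, 0, 0.099, 0, 0, 0.087, 0, 0, 0, 0.099, 0, 0, 0.04, 0, 0, 0, 0.099, 0, 0, 0.04, 0, 0, 0, 0.099, 0, 0, 0.04, 0, 0, 0, 0.099, 0, 0, 0.04, 0, 0, 0, 0.099, 0, 0, 0.04]}}

```text
time_s: 25.32
tcp_pos: [0.4603, -0.2765, 0.0328]
ee_rot: [[0.002, 0.342, -0.94], [-0.001, -0.94, -0.342], [-1.0, 0.001, -0.001]]
wrist_force: [-1.0, -0.6, 2.2]
gripper_width: 0.706
```

Emit:
{"method": "move_arm", "body": {"increments": [0, 0, 0, 0, 0, 0, 0.04, 0, 0, 0, -0.01, 0, 0, 0.04, 0, 0, 0, -0.03, 0, 0, 0.04, 0, 0, 0, -0.06, 0, 0, 0.04, 0, 0, 0, -0.09, 0, 0, 0.04, 0, 0, 0, -0.11, 0, 0, 0.04, 0, 0, 0, -0.12, 0, 0, 0.04, 0, 0, 0, -0.12, 0, 0, 0.04, 0, 0, 0, -0.12, 0, 0, 0.04]}}

```text
time_s: 26.07
tcp_pos: [0.4587, -0.2756, 0.151]
ee_rot: [[-0.002, 0.341, -0.94], [0.002, -0.94, -0.341], [-1.0, -0.002, 0.001]]
wrist_force: [-0.6, -0.3, -6.3]
gripper_width: 0.711
```

Emit:
{"method": "move_arm", "body": {"increments": [0, 0, 0, 0, 0, 0.03, 0.04, 0, 0, 0, 0, 0, 0.04, 0.04, 0, 0, 0, 0, 0, 0.01, 0.04, 0, 0, 0, 0, 0, -0.03, 0.04, 0, 0, 0, 0, 0, -0.04, 0.04, 0, 0, 0, 0, 0, -0.01, 0.04, 0, 0, 0, 0, 0, 0.03, 0.04, 0, 0, 0, 0, 0, 0.04, 0.04, 0, 0, 0, 0, 0, 0.01, 0.04, 0, 0, 0, 0, 0, -0.03, 0.04, 0, 0, 0, 0, 0, -0.04, 0.04, 0, 0, 0, 0, 0, -0.01, 0.04]}}

```text
time_s: 27.07
tcp_pos: [0.476, -0.2717, 0.1504]
ee_rot: [[0.004, 0.347, -0.938], [-0.001, -0.938, -0.347], [-1.0, 0.003, -0.003]]
wrist_force: [0.3, -2.3, -4.5]
gripper_width: 0.704
```

Emit:
{"method": "move_arm", "body": {"increments": [0, 2.5, 0, 0, 0, 0.01, 0.04, 0, 2.5, 0, 0, 0, 0.01, 0.04, 0, 2.5, 0, 0, 0, 0.01, 0.04, 0, 2.5, 0, 0, 0, 0.01, 0.04, 0, 2.5, 0, 0, 0, 0.01, 0.04, 0, 2.5, 0, 0, 0, 0.01, 0.04, 0, 2.5, 0, 0, 0, 0.01, 0.04, 0, 2.5, 0, 0, 0, 0.01, 0.04, 0, 2.5, 0, 0, 0, 0.01, 0.04, 0, 2.5, 0, 0, 0, 0.01, 0.04, 0, 2.5, 0, 0, 0, 0.01, 0.04, 0, 2.5, 0, 0, 0, 0.01, 0.04]}}

```text
time_s: 28.07
tcp_pos: [0.4599, -0.2762, 0.1522]
ee_rot: [[0.041, 0.342, -0.939], [0.015, -0.94, -0.342], [-0.999, 0.0, -0.044]]
wrist_force: [-0.1, 0.3, -5.0]
gripper_width: 0.708
```

```bash
python3 -c "
from h import *
avg()"
```

```text
t 28.47 tcp [ 0.4598 -0.2762  0.1522] F [5.18 0.1  0.29] M [-0.0202 -0.082   0.0468] sd [0.025 0.025 0.038] E [ 4.2234e+00  1.1520e-01 -1.2000e-03] Elast [ 4.2236e+00  1.1480e-01 -1.2000e-03] tilt [-57.24   0.    -2.5 ]
```

Emit:
{"method": "move_arm", "body": {"increments": [0, -5, 0, 0, 0, 0, 0.04, 0, -5, 0, 0, 0, 0, 0.04, 0, -5, 0, 0, 0, 0, 0.04, 0, -5, 0, 0, 0, 0, 0.04, 0, -5, 0, 0, 0, 0, 0.04, 0, -5, 0, 0, 0, 0, 0.04, 0, -5, 0, 0, 0, 0, 0.04, 0, -5, 0, 0, 0, 0, 0.04, 0, -5, 0, 0, 0, 0, 0.04, 0, -5, 0, 0, 0, 0, 0.04, 0, -5, 0, 0, 0, 0, 0.04, 0, -5, 0, 0, 0, 0, 0.04]}}

```text
time_s: 29.47
tcp_pos: [0.4598, -0.2762, 0.1521]
ee_rot: [[-0.041, 0.342, -0.939], [-0.015, -0.94, -0.342], [-0.999, -0.0, 0.044]]
wrist_force: [0.4, 0.2, -5.2]
gripper_width: 0.708
```

```bash
python3 -c "
from h import *
avg()"
```

```text
t 29.87 tcp [ 0.4599 -0.2762  0.1521] F [5.54 0.04 0.04] M [0.0144 0.1117 0.0359] sd [0.032 0.033 0.022] E [ 4.2924e+00 -5.3100e-02  1.3000e-03] Elast [ 4.2921e+00 -5.2800e-02  1.3000e-03] tilt [-57.24  -0.     2.5 ]
```

The tilt swing shows the ball. Its moment is 0.19 N·m, against about 0.33 expected for a silent case of that weight. A ball rolling to the low end takes off 0.116. So the right case rattles. Carrying it to the disc.

```bash
python3 -c "
from h import *
goto(.649,-.069,.186,20)"
```

```text
turn [0.  2.5 0. ] shift [-0.0447 -0.13   -0.2469] t 29.8667 tcp [ 0.4599 -0.2762  0.1521]
```

Emit:
{"method": "move_arm", "body": {"increments": [0, 0.5, 0, -0.001, -0.004, -0.007, 0.04, 0, 1, 0, -0.0045, -0.013, -0.025, 0.04, 0, 1.5, 0, -0.009, -0.026, -0.049, 0.04, 0, 2, 0, -0.0145, -0.042, -0.079, 0.04, 0, 2.5, 0, -0.02, -0.0585, -0.111, 0.04, 0, 2.5, 0, -0.026, -0.0755, -0.143, 0.04, 0, 2.5, 0, -0.0315, -0.091, -0.173, 0.04, 0, 2.5, 0, -0.036, -0.104, -0.1975, 0.04, 0, 2.5, 0, -0.0395, -0.1145, -0.217, 0.04, 0, 2.5, 0, -0.042, -0.122, -0.232, 0.04, 0, 2.5, 0, -0.044, -0.1275, -0.242, 0.04, 0, 2.5, 0, -0.0447, -0.13, -0.247, 0.04]}}

```text
time_s: 30.87
tcp_pos: [0.6502, -0.0673, 0.1858]
ee_rot: [[0.0, 0.343, -0.939], [0.0, -0.939, -0.343], [-1.0, -0.0, -0.001]]
wrist_force: [0.6, 0.7, -6.4]
gripper_width: 0.711
```

Emit:
{"method": "move_arm", "body": {"increments": [0, 0, 0, 0, 0, 0, 0.04, 0, 0, 0, 0, 0, 0, 0.04, 0, 0, 0, 0, 0, 0, 0.04, 0, 0, 0, 0, 0, 0, 0.04, 0, 0, 0, 0, 0, 0, 0.04, 0, 0, 0, 0, 0, 0, 0.04, 0, 0, 0, 0, 0, 0, 0.04, 0, 0, 0, 0, 0, 0, 0.04, 0, 0, 0, 0, 0, 0, 0.04, 0, 0, 0, 0, 0, 0, 0.04, 0, 0, 0, 0, 0, 0, 0.04, 0, 0, 0, 0, 0, 0, 0.04]}}

```text
time_s: 31.87
tcp_pos: [0.6491, -0.0689, 0.186]
ee_rot: [[0.0, 0.342, -0.94], [-0.0, -0.94, -0.342], [-1.0, 0.0, -0.0]]
wrist_force: [0.4, 0.8, -6.5]
gripper_width: 0.709
```

```bash
python3 -c "
from h import *
avg();goto(.649,-.069,.186,20)
for n in('top','side'):cv2.imwrite(f'pics/{n}9.png',r.capture(n)[:,:,::-1])"
```

```text
t 32.27 tcp [ 0.6491 -0.069   0.186 ] F [ 5.93  0.2  -0.01] M [ 0.0071 -0.0323  0.0538] sd [0.022 0.021 0.035] E [4.7394e+00 1.0200e-01 2.0000e-04] Elast [4.7391e+00 1.0230e-01 2.0000e-04] tilt [-57.3  -0.    0. ]
turn [0. 0. 0.] shift [-0.      0.      0.0001] t 32.2667 tcp [ 0.6491 -0.069   0.186 ]
```

View pics/top9.png

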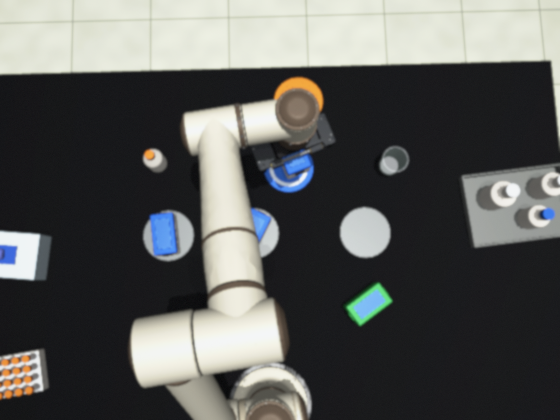

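View pics/side9.png

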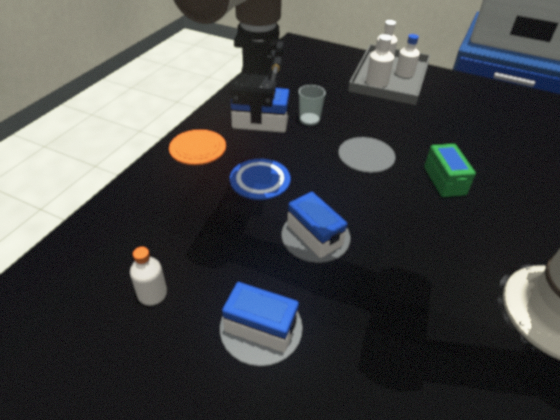

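The hold looks right, and the bottle and beaker are untouched. As a last direct test, I tip the case both ways, return to level each time and compare. The left case showed no change in this test.

Emit:
{"method": "move_arm", "body": {"increments": [0, 4, 0, 0, 0, 0, 0.04, 0, 8, 0, 0, 0, 0, 0.04, 0, 8, 0, 0, 0, 0, 0.04, 0, 8, 0, 0, 0, 0, 0.04, 0, 8, 0, 0, 0, 0, 0.04, 0, 6, 0, 0, 0, 0, 0.04, 0, 4, 0, 0, 0, 0, 0.04, 0, 2.5, 0, 0, 0, 0, 0.04, 0, 1.3, 0, 0, 0, 0, 0.04, 0, 0.5, 0, 0, 0, 0, 0.04, 0, 0.1, 0, 0, 0, 0, 0.04, 0, 0, 0, 0, 0, 0, 0.04]}}

```text
time_s: 33.37
tcp_pos: [0.6495, -0.0688, 0.1857]
ee_rot: [[-0.0, 0.342, -0.94], [-0.0, -0.94, -0.342], [-1.0, -0.0, 0.0]]
wrist_force: [-0.7, -0.4, -5.6]
gripper_width: 0.71
```

```bash
python3 -c "
from h import *
avg()"
```

```text
t 33.77 tcp [ 0.649  -0.069   0.1862] F [ 5.35  0.04 -0.04] M [-0.0017  0.0869  0.0837] sd [0.041 0.023 0.023] E [ 4.7637e+00 -9.2000e-03 -7.0000e-04] Elast [ 4.7608e+00 -8.4000e-03  2.0000e-04] tilt [-5.73e+01  0.00e+00 -2.00e-02]
```

Emit:
{"method": "move_arm", "body": {"increments": [0, -4, 0, 0, 0, 0, 0.04, 0, -8, 0, 0, 0, 0, 0.04, 0, -8, 0, 0, 0, 0, 0.04, 0, -8, 0, 0, 0, 0, 0.04, 0, -8, 0, 0, 0, 0, 0.04, 0, -6, 0, 0, 0, 0, 0.04, 0, -4, 0, 0, 0, 0, 0.04, 0, -2.5, 0, 0, 0, 0, 0.04, 0, -1.3, 0, 0, 0, 0, 0.04, 0, -0.5, 0, 0, 0, 0, 0.04, 0, -0.1, 0, 0, 0, 0, 0.04, 0, 0, 0, 0, 0, 0, 0.04]}}

```text
time_s: 34.77
tcp_pos: [0.6488, -0.0692, 0.1864]
ee_rot: [[0.0, 0.342, -0.94], [0.0, -0.94, -0.342], [-1.0, 0.0, -0.001]]
wrist_force: [0.4, -0.1, -5.5]
gripper_width: 0.711
```

```bash
python3 -c "
from h import *
avg()"
```

```text
t 35.17 tcp [ 0.6492 -0.0689  0.1858] F [ 5.49 -0.14 -0.11] M [ 0.0015 -0.04    0.0581] sd [0.037 0.029 0.038] E [4.7433e+00 1.0170e-01 9.0000e-04] Elast [4.7447e+00 1.0100e-01 2.0000e-04] tilt [-5.73e+01 -0.00e+00  2.00e-02]
```

The level moment shifts by 0.127 N·m and the joint effort by 0.111, and 0.116 was expected for the ball, so it is in this case. One settle, then hand in.

Emit:
{"method": "move_arm", "body": {"increments": [0, 0, 0, 0, 0, 0, 0.04, 0, 0, 0, 0, 0, 0, 0.04, 0, 0, 0, 0, 0, 0, 0.04, 0, 0, 0, 0, 0, 0, 0.04, 0, 0, 0, 0, 0, 0, 0.04, 0, 0, 0, 0, 0, 0, 0.04, 0, 0, 0, 0, 0, 0, 0.04, 0, 0, 0, 0, 0, 0, 0.04]}}

```text
time_s: 35.83
tcp_pos: [0.6491, -0.069, 0.186]
ee_rot: [[-0.0, 0.342, -0.94], [0.0, -0.94, -0.342], [-1.0, -0.0, 0.0]]
wrist_force: [-0.1, 1.1, -5.1]
gripper_width: 0.709
```

```bash
python3 -c "
from h import *
st(); print(abs(r.sense()['joint_velocities']).max()); print(r.finish_job())"
```

```text
t 35.83 tcp [ 0.6491 -0.069   0.186 ] F_tool [ 5.07 -1.1  -0.33] M_tool [ 0.0182 -0.0955  0.1255] w 0.709 effort [ 2.0000e-03 -4.5866e+01  2.0368e+01  4.7420e+00  1.0300e-01  0.0000e+00]
0.09893009729001315
the job is handed in; nothing more can be done
None
```

I shook all three cases end to end, and the right-hand one (y ≈ -0.28) has the ball. I set the other two back on their mats and handed the job in at 35.8 s, holding the right one over the blue disc.

- **Rattler:** tipped each way and brought back to level, its wrist moment shifted by 0.127 N·m; the ball should give about 0.116. The left case showed no real change in the same test (0.014 N·m, within the noise). The middle one weighs only about 0.23 kg, too light to hold the ball.
- **Final hold:** the case is level and still, centred to within a few mm of the disc centre. Its underside is about 15 cm above the disc, worked out from the tool height when I gripped it.
- **Set-back cases:** in the top view before the final carry, the left case lay about 3 mm from its first measured position, and the middle one about 2 mm. Both stood upright in the last pictures. I did not correct these small shifts.
- **Bottle and beaker:** both looked undisturbed in the last pictures.
- **Disagreements:** the two cameras put the disc centre about 4 mm apart, so I aimed at their mean. The held case's weight read between 5.1 and 5.9 N, more spread than I would expect.

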